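# Hold the self-closing slide drawer open at the mark

## Task

The steel canister on its little stand is blocking the slide drawer: lift it off the stand by its arched handle and set it down upright on the worktop beside the stand, clear of the drawer's way. Then pull the self-closing drawer open by its handle until the pointer on its front stands level with the black marker clip on the gauge rail, and keep it there: finish while still holding the drawer open. Do not drop the canister, do not let the drawer bump it, and leave the clip, the two bottles and the jar as they are.

Things in the scene. Friction and masses are not known exactly. Their poses are not given: they have to be found in the camera images.
- cabinet: Grey fixed drawer unit, 200 deep (x) x 190 wide (y) x 115 high. Origin: centre of its underside, on the worktop (height 0); front faces its own -x, towards the robot. A fixed gauge rail, 14 wide, top 55 high, runs at y = +130 from x = 0 to -250, with a foot at its front end. The worktop right of the stand (around x = -235, y = -150 in this frame) is empty.
- drawer (a joint): Drawer travel in metres: 0 shut (as it starts), growing as it comes out along the cabinet's -x; stop at 0.110. A spring always pulls it shut: 3 N when shut plus 50 N/m (7 N at 80 mm); little friction, so it runs back when let go. The pointer is level with the clip's middle when drawer equals clip.
- handle (a point): Middle of the drawer's steel D-handle: a bar 100 long (cabinet's y), 12 thick (x), 14 high, centre 92 above the worktop; at x = -162, y = 0 in the cabinet's frame when shut. Behind it 44 clear to the drawer front, between posts 45 either side of the middle (80 clear between). Axes as the cabinet's; moves with the drawer.
- pointer (a point): Tip of the steel pointer, a 4 mm thin blade that sticks out of the left edge of the drawer's front, 80 above the worktop; with the drawer shut at x = -106, y = +118 in the cabinet's frame. Axes as the cabinet's; moves with the drawer.
- clip (a joint): Place of the marker clip along the gauge rail in metres, on the same scale as drawer (0.055 to 0.085); stiff, stays where it was set.
- mark (a point): Middle of the top of the marker clip, a black block 14 long (x), 22 wide (y), riding the gauge rail, top 77 above the worktop, with a thin white line across its top at the middle. Axes as the cabinet's.
- stand: Round steel stand, fixed, 90 in diameter, top 25 above the worktop, in front of the drawer. Origin at the centre of its underside.
- canister: Closed round steel canister, 72 in diameter (lid 76), 102 high over the lid, with a rigid arched handle on top, 152 high in all; 0.28 to 0.56 kg. Starts on the stand. Origin at the centre of its underside; its own x runs along the handle, z up.
- bail (a point): Middle of the canister's handle: a round black grip 13 in diameter and 44 long, along the canister's x, 145 above the canister's underside and 43 clear above the lid. Axes as the canister's.
- amber: Amber glass bottle, 58 in diameter, 140 high, beside the cabinet. Origin at the centre of its underside. Leave alone.
- lotion: White plastic bottle, 54 in diameter, 150 high, beside the cabinet. Origin at the centre of its underside. Leave alone.
- jar: Small clear specimen jar with a white lid, 48 in diameter, 65 high, beside the cabinet. Origin at the centre of its underside. Leave alone.
Mind the look-alikes: they are no part of the job. What is shaped like the canister but red is not meant. Several things look just like the stand: the one meant starts farthest from the robot's base.

How it is judged (in metres and radians):
On the way, in this order (a step that is already met when the one before it is completed fails the run):
1. the canister is lifted clear of the stand (height (world z) of canister above 0.04 m and contact force between the fingers and canister above 0.5 N), for 0.2 s.
2. the canister stands on the worktop beside the stand, let go, with the drawer still shut (height (world z) of canister below 0.006 m and angle between canister's own z axis and vertical below 0.1 rad and linear speed of canister below 0.02 m/s and horizontal distance between canister and stand between 0.08 and 0.35 m and contact force between the fingers and canister below 0.05 N and value of joint drawer below 0.01 m), for 0.2 s.
At the end, for the whole second after the job is handed in: The drawer is held still by the fingers (over 1 N) with its pointer within the clip's length, 7 mm either way of the clip's middle; the canister stands upright (within 0.1 rad), still and untouched on the worktop, its centre 80 to 350 mm from the stand's (x of pointer in the frame of mark between -0.007 and 0.007 m and velocity of joint drawer between -0.01 and 0.01 m/s and contact force between the fingers and drawer above 1 N and height (world z) of canister below 0.006 m and angle between canister's own z axis and vertical below 0.1 rad and linear speed of canister below 0.02 m/s and horizontal distance between canister and stand between 0.08 and 0.35 m and contact force between anything else and canister above 1 N and contact force between each of the fingers, the arm, drawer and canister below 0.05 N); the arm keeps its last pose, push and grip.
It fails at once if the drawer bumps the canister (contact force between drawer and canister above 0.5 N).
It fails at once if the canister is dropped (height (world z) of canister above 0.035 m and contact force between the fingers and canister below 0.05 N and linear speed of canister above 0.25 m/s).
It fails at once if the canister is tipped over (angle between canister's own z axis and vertical above 0.8 rad).
It fails at once if the marker clip is shifted (distance of mark from where it was at the start of the episode above 0.004 m).
It fails at once if a bottle or the jar is disturbed (distance of any of amber, lotion, jar from where it was at the start of the episode above 0.02 m or angle between any of amber, lotion, jar's own z axis and vertical above 0.5 rad).
It also fails if it takes over 48 s, if anything falls off the work surface, if the arm or the gripper's body presses on something with over 40 N, if the wrist force passes 120 N, or if a joint passes its speed limit or range.

## Robot

A 6-joint arm with a two-finger parallel gripper is mounted at the origin on the work surface. World frame = base frame: x ahead of the robot, y to its left, z up, the work surface at z = 0. Lengths are in mm, angles in rad, forces in N, time in s.
With the tool pointing down it reaches from about 425 to 950 mm from the base axis. Payload 14.7 kg.
Tool frame: the origin (TCP) lies between the finger pads; the fingertips stand env.nose_length ahead of it and the grasp point (between the pads) lies 5 mm behind it (env.nose_length is the distance from the TCP to the fingertips, in mm); z points along the fingers, y is the line along which they close (so a half turn about z gives the same grasp; the last joint's range is limited). The gripper opens to 85 mm and grips with 20 to 120 N. Pads are 22 mm wide; open, the fingers measure 114 mm over their backs; the gripper's body (76 mm by 85 mm) begins 54 mm behind the grasp point. The pads swing forward as they close: fully open they stand 13 mm farther back than shut.
Start: joints at [-1.206, 0.48, 1.596, -0, 1.065, -0.047], TCP at [260.184, -595.648, 245.297] pointing down, gripper open.
Joint ranges: [-2.75, 2.75], [-0.82, 2.05], [0.23, 2.67], [-1.56, 4.7], [0.09, 2.69], [-2.92, 2.92]. Speed limits (rad/s): [1.89, 1.89, 2.39, 3.01, 3.01, 3.01].

## Interface

Orientations are given as [roll, pitch, yaw] about the fixed x, y, z axes, in that order (R = Rz(yaw) Ry(pitch) Rx(roll)).
In Python, from station import telemetry, read_camera, env gives the robot as it stands. The module is installed in compiled form; this text tells all that it offers.
- The arm moves only by the shell command python3 -m creep 'ROWS'. ROWS is JSON, a list that holds one entry, the list of rows, each a list of 7 numbers: the finger opening in cm, from 0 to 8.54, then the shift along the tool's x, y, z in cm, then the turn, a rotation vector about the tool's x, y, z in degrees. In form: [[[fingers, x, y, z, ax, ay, az], ...]]. A call has 1 to 20 rows; each row is the pose to reach, as a shift and turn from the pose commanded when the call began, along the tool's axes at that moment; what a row does not reach only later rows make up. A row lasts 1/12 s, in which the tool goes at most 41.7 mm and 7.16 degrees, less where a joint would pass 70% of its speed; a pose out of reach is approached as far as the arm can. A call with a gripper value outside its range is refused whole. The fingers move at their own pace and stop on an object; the grip force is fixed at half the most. Time passes only in rows, so rows that repeat a pose let the fingers close. It gives the time, the measured TCP pose, the force, the opening and the grip force at its end, in the units of the state.
- telemetry.get_obs(): the state, without advancing time (a new reading comes with each control period).
- read_camera(name): name is "side" or "top"; returns a dict with "image" (400x640x3 uint8, red, green, blue), "intrinsics" (3x3 intrinsics, pixels), "R" (3x3) and "t" (3): a world point X has camera coordinates R X + t. Camera axes: x right, y down, z forward; pixel columns grow to the right and rows downward; lengths in mm; the calibration is good to about 2 mm. A picture is of the moment at which its call begins. There is no depth.
- env.close_job(): hands the job in; it is judged then, once.
The state is a dict: "time_s": time; "qpos": joint angles; "qvel": joint speeds; "joint_torque": joint torques, N m; "ee_pos": TCP position; "tool_rot": TCP orientation; "wrist_force": force on the tool from outside, world axes, zero at the start; "torque": the same for the moment, N m; "width": finger opening in mm; "gripper_force": force on a finger pad.
Only numpy, scipy, OpenCV 4.12 (cv2) and the standard library are available. Lean on these libraries where they do the work, as an engineer would, in place of code of your own. Each camera call takes 0.05 s, during which the arm holds its last target. There are 200 camera calls.

## Working session

There is one attempt and no reset: what is moved stays moved. The work goes in short steps, Python scripts to look and compute and a shell command to move; the robot and the scene stay as the last step left them, time stands still between calls to the robot, and variables do not carry over. Pictures are saved under pics/ and viewed, at most 10 in all, crops included, and the job is handed in when it is done.

```bash
mkdir -p pics
cat > h.py <<'E'
import numpy as np, cv2
from station import telemetry, read_camera, env
def ray(c,u,v):
    K,R,t=[np.array(c[k]) for k in("intrinsics","R","t")]
    d=R.T@np.linalg.inv(K)@np.array([u,v,1.]); return -R.T@t, d/np.linalg.norm(d)
def onplane(c,u,v,z):
    o,d=ray(c,u,v); return o+d*(z-o[2])/d[2]
def proj(c,X):
    p=np.array(c["intrinsics"])@(np.array(c["R"])@np.array(X,float)+np.array(c["t"])); return p[:2]/p[2]
def cross(c1,p1,c2,p2):
    a,d=ray(c1,*p1); b,e=ray(c2,*p2)
    s=np.linalg.lstsq(np.c_[d,-e],b-a,rcond=None)[0]; P,Q=a+d*s[0],b+e*s[1]
    return (P+Q)/2,np.linalg.norm(P-Q)
def save(c,n,box=None,f=1):
    im=c["image"][:,:,::-1]
    if box: im=im[box[1]:box[3],box[0]:box[2]]
    cv2.imwrite("pics/"+n,cv2.resize(im,None,fx=f,fy=f,interpolation=cv2.INTER_CUBIC))
E
python3 - <<'E'
from h import *
import pickle
C={n:read_camera(n) for n in("top","side")}
pickle.dump(C,open("c0.pkl","wb"))
for n in C:
    save(C[n],n+"0.png"); c=C[n]; print(n,np.round(ray(c,320,200),2))
print(telemetry.get_obs(),env.nose_length)
E
```

```text
top [[ 3.5974e+02  6.3310e+01  9.4779e+02]
 [ 2.4000e-01 -3.0000e-02 -9.7000e-01]]
side [[ 3.8426e+02  6.9231e+02  5.5280e+02]
 [ 2.2000e-01 -8.0000e-01 -5.6000e-01]]
{'time_s': 0.1, 'qpos': array([-1.20561776e+00,  4.80757601e-01,  1.59678731e+00, -7.81322421e-06,
        1.06513520e+00, -4.65951782e-02]), 'qvel': array([ 9.53157872e-05, -3.16268457e-03,  1.05127631e-03, -8.43838558e-04,
        9.52850566e-04,  4.29718133e-04]), 'joint_torque': array([ 2.06212690e-04, -9.52258730e+01, -4.31039536e+01, -1.09549524e-04,
        5.25112744e-03, -1.66087909e-05]), 'ee_pos': array([ 260.04701172, -595.33010214,  244.75282757]), 'tool_rot': array([-3.14050605e+00, -4.38283362e-05,  4.11777508e-01]), 'wrist_force': array([ 0.67813549,  0.52980468, -0.11964141]), 'torque': array([ 0.00373321, -0.00983257, -0.00597967]), 'gripper_force': 0.0, 'width': 85.63633037498633} 14.0
```

View pics/top0.png

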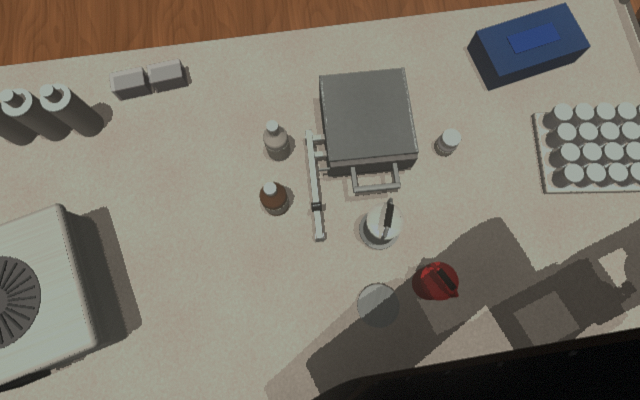

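View pics/side0.png

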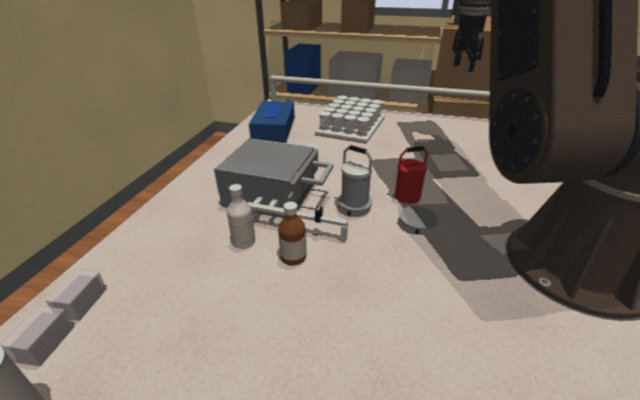

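Top view: steel canister with its grip at (389,212), on a stand at (380,228). The look-alikes are the red canister at (436,281) and an empty stand at (377,305), which is nearer the base. The drawer handle bar is at (376,187), the clip at (316,205), and the free spot at about (455,215). In the side view the steel canister's grip is at (355,150) and the clip at (319,214). I choose the steel canister at (383,220), which is on the farther stand.

Run:
```python
from h import *
import pickle
C=pickle.load(open("c0.pkl","rb"))
T,S=C["top"],C["side"]
def blob(c,box,lo=0,hi=60):
    g=c["image"].max(2); x0,y0,x1,y1=box
    m=((g[y0:y1,x0:x1]<=hi)&(g[y0:y1,x0:x1]>=lo)).astype(np.uint8)
    n,l,s,ce=cv2.connectedComponentsWithStats(m); k=1+np.argmax(s[1:,4])
    pts=np.argwhere(l==k)[:,::-1]+[x0,y0]
    return cv2.minAreaRect(pts.astype(np.float32)),pts.mean(0),s[k,4]
bt=blob(T,(375,190,402,235),hi=50); bs=blob(S,(340,140,375,158),hi=55)
print(bt,bs); print("bail",cross(T,bt[1],S,bs[1]), onplane(T,*bt[1],170))
ct=blob(T,(306,196,326,214),hi=55); cs=blob(S,(310,203,328,225),hi=45)
print(ct,cs,cross(T,ct[1],S,cs[1]))
# cabinet top corners (front-left, front-right, back-left, back-right)
for p in [(328,166),(417,161),(320,75),(404,69)]: print(p,np.round(onplane(T,*p,115),1))
for p in [(355,190),(400,186),(380,230),(377,305)]: print(p,np.round(onplane(T,*p,92 if p[1]<200 else 25),1))
save(T,"crop0.png",(295,60,475,260),3)
```

```text
(((387.5, 208.5), (5.0, 1.0), 90.0), array([387.625, 209.   ]), np.int32(8)) (((356.3584899902344, 148.7452850341797), (16.483266830444336, 3.159292459487915), 15.945394515991211), array([356.62962963, 148.88888889]), np.int32(54))
bail (array([513.11772221, -84.96222334, 169.99894145]), np.float64(9.435861089437998)) [517.92171931 -84.82691401 170.        ]
(((316.0, 208.0), (4.0, 8.0), 90.0), array([316.55555556, 208.11111111]), np.int32(27)) (((318.1756896972656, 214.44593811035156), (5.425166606903076, 13.645115852355957), 9.462322235107422), array([318.06557377, 214.93442623]), np.int32(61)) (array([566.33269791,  46.0735269 ,  56.46047429]), np.float64(3.443563911878693))
(328, 166) [636.8  11.2 115. ]
(417, 161) [ 621.6 -174.2  115. ]
(320, 75) [847.8  -1.7 115. ]
(404, 69) [ 836.5 -187.6  115. ]
(355, 190) [583.8 -38.9  92. ]
(400, 186) [ 579.2 -134.4   92. ]
(380, 230) [502.7 -87.2  25. ]
(377, 305) [344.6 -52.9  25. ]
```

View pics/crop0.png

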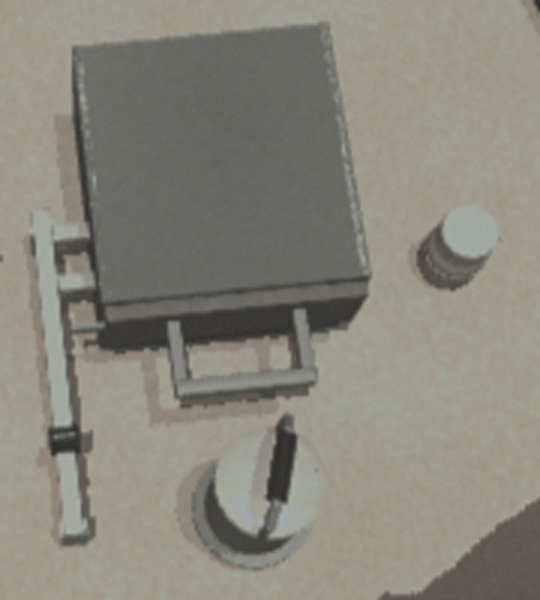

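The crop shows the grey canister on the far stand. Its grip runs from crop (289,432) to (278,500), the cabinet top corners are at (73,46), (327,23), (102,303) and (370,276), and the handle bar runs from (179,385) to (315,378). The clip's line is at about (64,435).

Run:
```python
from h import *
import pickle
C=pickle.load(open("c0.pkl","rb")); T=C["top"]
f=lambda u,v,z:np.round(onplane(T,u/3+295-.33,v/3+60-.33,z),1)
print("grip",f(289,432,170),f(278,500,170))
print("grip side line", cross(T,(389.2,215),C["side"],(356.6,148.9)))
for p in [(73,46),(327,23),(102,303),(370,276)]: print(p,f(*p,115))
print("bar",f(179,385,99),f(315,378,99)); print("clip",f(64,432,77),"ptr",f(72,327,80),"stand",f(250,507,25),"lid",f(268,485,127))
print("rail", f(41,212,55),f(74,530,55))
import scipy.spatial.transform as t
print(t.Rotation.from_euler('xyz',telemetry.get_obs()["tool_rot"]).as_matrix().round(3))
```

```text
grip [527.2 -93.  170. ] [485.2 -78.4 170. ]
grip side line (array([507.5173844 , -85.92857928, 168.59477834]), np.float64(2.3155279348281925))
(73, 46) [8.481e+02 5.000e-01 1.150e+02]
(327, 23) [ 840.6 -187.6  115. ]
(102, 303) [648.1   8.1 115. ]
(370, 276) [ 641.6 -180.4  115. ]
bar [586.5 -37.4  99. ] [ 578.2 -132.2   99. ]
clip [569.6  46.1  77. ] ptr [645.2  29.8  80. ] stand [506.3 -83.3  25. ] lid [503.  -81.4 127. ]
rail [747.6  39.5  55. ] [502.8  48.5  55. ]
[[ 0.916  0.4   -0.   ]
 [ 0.4   -0.916  0.001]
 [ 0.    -0.001 -1.   ]]
```

```bash
R='' ; python3 -m creep '[[[8.5,42.96,-36.8,0,0,0,42.7],[8.5,42.96,-36.8,0,0,0,42.7],[8.5,42.96,-36.8,0,0,0,42.7],[8.5,42.96,-36.8,0,0,0,42.7],[8.5,42.96,-36.8,0,0,0,42.7],[8.5,42.96,-36.8,0,0,0,42.7],[8.5,42.96,-36.8,0,0,0,42.7],[8.5,42.96,-36.8,0,0,0,42.7],[8.5,42.96,-36.8,0,0,0,42.7],[8.5,42.96,-36.8,0,0,0,42.7],[8.5,42.96,-36.8,0,0,0,42.7],[8.5,42.96,-36.8,0,0,0,42.7],[8.5,42.96,-36.8,0,0,0,42.7],[8.5,42.96,-36.8,0,0,0,42.7],[8.5,42.96,-36.8,0,0,0,42.7],[8.5,42.96,-36.8,0,0,0,42.7],[8.5,42.96,-36.8,0,0,0,42.7],[8.5,42.96,-36.8,0,0,0,42.7],[8.5,42.96,-36.8,0,0,0,42.7],[8.5,42.96,-36.8,0,0,0,42.7]]]'
```

```text
time_s: 1.77
ee_pos: [506.2, -87.4, 245.3]
tool_rot: [3.142, 0.0, -0.335]
wrist_force: [0.1, 0.7, 0.4]
width: 84.9
gripper_force: 0.0
```

```bash
python3 -m creep '[[[8.5,0,-0.16,3,0,0,0],[8.5,0,-0.16,5,0,0,0],[8.5,0,-0.16,6.5,0,0,0],[8.5,0,-0.16,7.5,0,0,0],[8.5,0,-0.16,8,0,0,0],[8.5,0,-0.16,8,0,0,0]]]'
python3 - <<'E'
from h import *
s=read_camera("side");t=read_camera("top")
a=cv2.resize(s["image"][100:240,260:460],None,fx=2.5,fy=2.5);b=cv2.resize(t["image"][140:280,300:460],None,fx=2.5,fy=2.5)
cv2.imwrite("pics/pre.png",np.hstack([a[:350],b[:350]])[:600,:,::-1][:, :800+100] if 0 else cv2.resize(np.hstack([a,b]),(800,311))[:,:,::-1])
E
```

```text
time_s: 2.27
ee_pos: [506.7, -85.3, 164.6]
tool_rot: [3.141, 0.001, -0.334]
wrist_force: [-0.9, 0.3, 0.1]
width: 84.8
gripper_force: 0.0
```

View pics/pre.png

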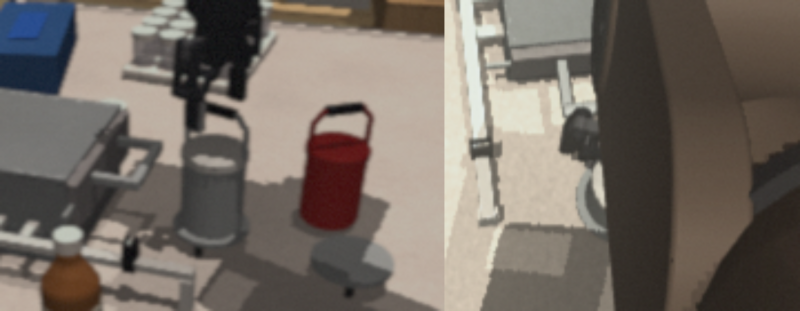

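Side half of the picture: the near finger ends at (195,125), over the left part of the grip, which is centred at about (215,109). The camera looks past that finger at an angle, so I check by projection before closing.

Run:
```python
from h import *
c=read_camera("side")
x=np.array([.944,-.328,0]);y=np.array([-.328,-.944,0]);g=np.array([506.5,-85.5,165])
for n,X in dict(nearpad=g-43*y+[0,0,-5],neartip=g-43*y+[0,0,0],fartip=g+43*y,grip=g+[0,0,5],e1=g+[0,0,5]+22*x,e2=g+[0,0,5]-22*x).items(): print(n,(proj(c,X)-[260,100])*2.222)
```

```text
nearpad [195.65455315 131.95876158]
neartip [195.83851052 127.65643725]
fartip [235.58819931  97.81945085]
grip [216.6339573  107.99741098]
e1 [198.88142081 102.96334518]
e2 [234.81294787 113.15240586]
```

Consistent: the near fingertip should project to (196,128) and is seen at (195,125). Close, then lift.

```bash
python3 -m creep '[[[0.5,0,0,0,0,0,0],[0.5,0,0,0,0,0,0],[0.5,0,0,0,0,0,0],[0.5,0,0,0,0,0,0],[0.5,0,0,0,0,0,0],[0.5,0,0,0,0,0,0],[0.5,0,0,0,0,0,0],[0.5,0,0,0,0,0,0],[0.5,0,0,0,0,0,0],[0.5,0,0,0,0,0,0]]]'
```

```text
time_s: 3.25
ee_pos: [507.2, -85.0, 165.6]
tool_rot: [-3.142, -0.0, -0.333]
wrist_force: [-1.8, 0.1, 4.3]
width: 11.2
gripper_force: 58.4
```

```bash
python3 -m creep '[[[0.5,0,0,-0.5,0,0,0],[0.5,0,0,-1.2,0,0,0],[0.5,0,0,-2.2,0,0,0],[0.5,0,0,-3.2,0,0,0],[0.5,0,0,-4,0,0,0],[0.5,0,0,-4.6,0,0,0],[0.5,0,0,-5,0,0,0],[0.5,0,0,-5,0,0,0],[0.5,0,0,-5,0,0,0],[0.5,0,0,-5,0,0,0]]]'
python3 - <<'E'
from h import *
s=read_camera("side");save(s,"lift.png",(280,80,440,260),3)
E
```

```text
time_s: 4.08
ee_pos: [506.8, -84.9, 215.0]
tool_rot: [3.142, 0.001, -0.333]
wrist_force: [0.4, -0.1, -4.0]
width: 10.9
gripper_force: 58.6
```

View pics/lift.png

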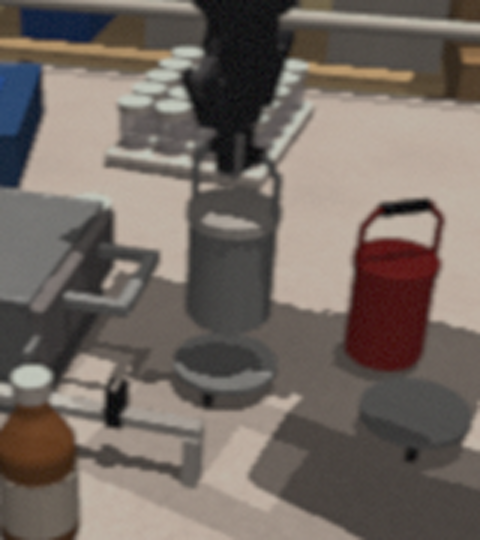

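The canister hangs upright, clear of the stand (its bottom at (230,325), the stand at (225,365)). I carry it right to about (504,-232).

```bash
python3 -m creep '[[[0.5,0.2,0.6,0,0,0,0],[0.5,0.6,1.8,0,0,0,0],[0.5,1.1,3.4,0,0,0,0],[0.5,1.7,5.2,0,0,0,0],[0.5,2.3,7,0,0,0,0],[0.5,2.9,8.8,0,0,0,0],[0.5,3.5,10.6,0,0,0,0],[0.5,3.9,12.2,0,0,0,0],[0.5,4.3,13.3,0,0,0,0],[0.5,4.5,14,0,0,0,0],[0.5,4.5,14,0,0,0,0],[0.5,4.5,14,1.5,0,0,0],[0.5,4.5,14,3,0,0,0],[0.5,4.5,14,4.5,0,0,0],[0.5,4.5,14,5.5,0,0,0],[0.5,4.5,14,6.2,0,0,0],[0.5,4.5,14,6.7,0,0,0],[0.5,4.5,14,6.7,0,0,0],[0.5,4.5,14,6.7,0,0,0]]]'
```

```text
time_s: 5.72
ee_pos: [504.0, -231.9, 148.5]
tool_rot: [-3.142, -0.0, -0.333]
wrist_force: [-0.1, 0.6, -4.2]
width: 11.0
gripper_force: 58.6
```

```bash
python3 -m creep '[[[0.5,0,0,0.3,0,0,0],[0.5,0,0,0.5,0,0,0],[0.5,0,0,0.65,0,0,0],[0.5,0,0,0.75,0,0,0],[0.5,0,0,0.8,0,0,0],[0.5,0,0,0.8,0,0,0],[0.5,0,0,0.8,0,0,0]]]'
```

```text
time_s: 6.3
ee_pos: [504.0, -232.1, 140.6]
tool_rot: [3.141, -0.001, -0.333]
wrist_force: [-0.9, -1.3, 2.1]
width: 10.9
gripper_force: 59.2
```

On the worktop (the force reversed). Release.

```bash
python3 -m creep '[[[2,0,0,0,0,0,0],[3,0,0,0,0,0,0],[5,0,0,0,0,0,0],[7,0,0,0,0,0,0],[8,0,0,0,0,0,0],[8,0,0,0,0,0,0],[8,0,0,0,0,0,0],[8,0,0,0,0,0,0],[8,0,0,-1,0,0,0],[8,0,0,-3,0,0,0],[8,0,0,-6,0,0,0],[8,0,0,-9,0,0,0],[8,0,0,-9,0,0,0],[8,0,0,-9,0,0,0]]]'
python3 - <<'E'
from h import *
s=read_camera("side");save(s,"put.png",(250,80,450,260),3)
E
```

```text
time_s: 7.47
ee_pos: [504.8, -232.5, 232.7]
tool_rot: [3.141, -0.004, -0.333]
wrist_force: [0.2, 0.9, -0.3]
width: 79.8
gripper_force: 0.0
```

View pics/put.png

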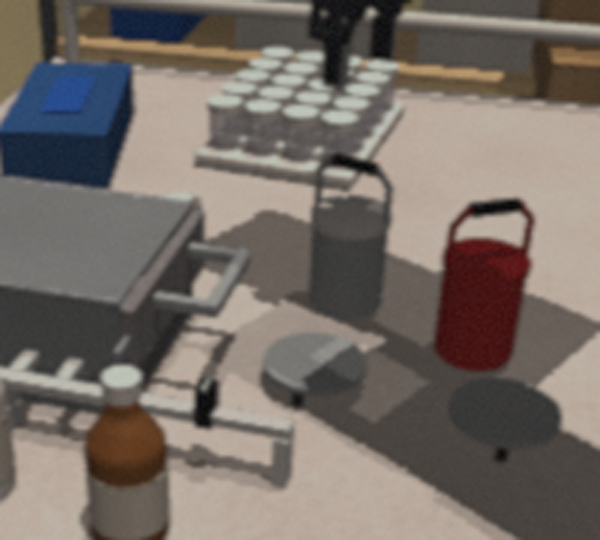

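The canister stands upright at (345,265) on the worktop, right of the stand. Next, over to the drawer handle, turned to close across the bar.

```bash
python3 -m creep '[[[5,2.54,-16.5,0,0,0,-107],[5,2.54,-16.5,0,0,0,-107],[5,2.54,-16.5,0,0,0,-107],[5,2.54,-16.5,0,0,0,-107],[5,2.54,-16.5,0,0,0,-107],[5,2.54,-16.5,0,0,0,-107],[5,2.54,-16.5,0,0,0,-107],[5,2.54,-16.5,0,0,0,-107],[5,2.54,-16.5,0,0,0,-107],[5,2.54,-16.5,0,0,0,-107],[5,2.54,-16.5,0,0,0,-107],[5,2.54,-16.5,0,0,0,-107],[5,2.54,-16.5,0,0,0,-107],[5,2.54,-16.5,0,0,0,-107],[5,2.54,-16.5,0,0,0,-107],[5,2.54,-16.5,0,0,0,-107],[5,2.54,-16.5,0,0,0,-107],[5,2.54,-16.5,0,0,0,-107]]]'
```

```text
time_s: 9.02
ee_pos: [581.5, -84.3, 229.7]
tool_rot: [-3.141, -0.0, 1.53]
wrist_force: [-0.6, -0.6, -0.5]
width: 49.9
gripper_force: 0.0
```

```bash
python3 -m creep '[[[5,0,0.1,2,0,0,0],[5,0,0.1,4.5,0,0,0],[5,0,0.1,7,0,0,0],[5,0,0.1,9.5,0,0,0],[5,0,0.1,11,0,0,0],[5,0,0.1,12.5,0,0,0],[5,0,0.1,13.5,0,0,0],[5,0,0.1,14.3,0,0,0],[5,0,0.1,14.3,0,0,0],[5,0,0.1,14.3,0,0,0]]]'
python3 - <<'E'
from h import *
s=read_camera("side");t=read_camera("top")
a=cv2.resize(s["image"][100:240,250:390],(400,400),interpolation=2);b=cv2.resize(t["image"][120:260,290:430],(400,400),interpolation=2)
cv2.imwrite("pics/hand.png",np.hstack([a,b])[:,:,::-1])
E
```

```text
time_s: 9.85
ee_pos: [582.8, -84.4, 87.4]
tool_rot: [-3.141, -0.0, 1.533]
wrist_force: [-0.0, -0.4, -0.3]
width: 49.9
gripper_force: 0.0
```

View pics/hand.png

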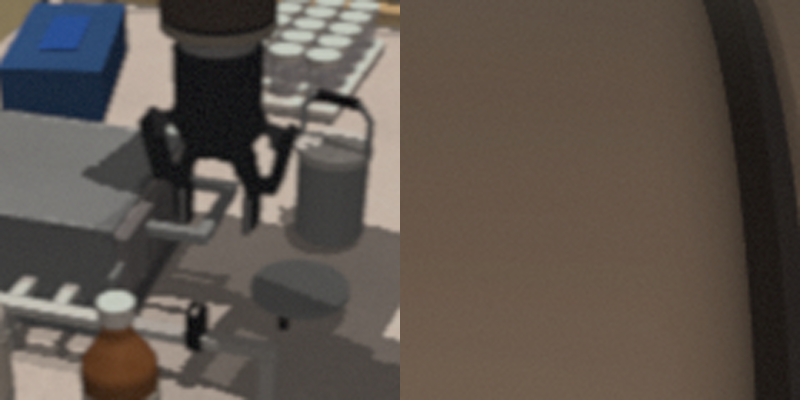

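The fingers straddle the bar: one behind it at (185,205), one in front at (250,215). Close.

```bash
python3 -m creep '[[[0.5,0,0,0,0,0,0],[0.5,0,0,0,0,0,0],[0.5,0,0,0,0,0,0],[0.5,0,0,0,0,0,0],[0.5,0,0,0,0,0,0],[0.5,0,0,0,0,0,0],[0.5,0,0,0,0,0,0],[0.5,0,0,0,0,0,0]]]'
```

```text
time_s: 10.62
ee_pos: [582.7, -84.4, 87.9]
tool_rot: [3.142, 0.0, 1.534]
wrist_force: [-3.8, 0.7, 8.8]
width: 10.8
gripper_force: 58.6
```

```bash
python3 -m creep '[[[0.5,0,-0.4,0,0,0,0],[0.5,0,-1,0,0,0,0],[0.5,0,-1.8,0,0,0,0],[0.5,0,-2.6,0,0,0,0],[0.5,0,-3.4,0,0,0,0],[0.5,0,-4.2,0,0,0,0],[0.5,0,-5,0,0,0,0],[0.5,0,-5.8,0,0,0,0],[0.5,0,-6.5,0,0,0,0],[0.5,0,-7.1,0,0,0,0],[0.5,0,-7.45,0,0,0,0],[0.5,0,-7.45,0,0,0,0],[0.5,0,-7.45,0,0,0,0],[0.5,0,-7.45,0,0,0,0]]]'
python3 - <<'E'
from h import *
s=read_camera("side");t=read_camera("top");import pickle;pickle.dump((s,t),open("c1.pkl","wb"))
a=cv2.resize(s["image"][130:240,240:350],(400,400),interpolation=2);b=cv2.resize(t["image"][130:260,290:420],(400,400),interpolation=2)
cv2.imwrite("pics/open.png",np.hstack([a,b])[:,:,::-1])
E
```

```text
time_s: 11.78
ee_pos: [509.4, -81.9, 87.9]
tool_rot: [3.139, 0.0, 1.534]
wrist_force: [6.0, 1.4, 3.9]
width: 11.2
gripper_force: 59.2
```

View pics/open.png

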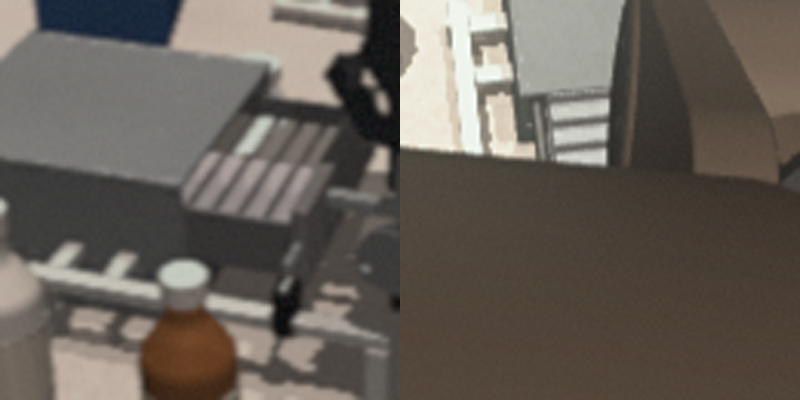

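The drawer is open. The pointer blade at about (290,262) comes down to the clip at (287,300) in the side half; the top view is hidden by the arm. I look closer.

Run:
```python
from h import *
import pickle
s,t=pickle.load(open("c1.pkl","rb"))
save(s,"ptr.png",(300,185,345,230),12)
ex=np.array([.9993,-.037,0]);ey=np.array([.037,.9993,0]);c0=np.array([744.6,-89.9,0])
P=lambda x,y,z:((proj(s,c0+x*ex+y*ey+[0,0,z])-[300,185]+.5)*12).round()
for d in(70,74,78): print(d,"tip",P(-106-d,118,80),"clip far/near top edge mid",P(-106-d,119,77),P(-106-d,141,77),"front/back near",P(-113-d,141,77),P(-99-d,141,77))
```

```text
70 tip [213. 228.] clip far/near top edge mid [211. 244.] [175. 308.] front/back near [211. 315.] [140. 302.]
74 tip [233. 232.] clip far/near top edge mid [231. 247.] [196. 312.] front/back near [231. 318.] [160. 305.]
78 tip [253. 235.] clip far/near top edge mid [251. 251.] [216. 315.] front/back near [252. 322.] [180. 309.]
```

View pics/ptr.png

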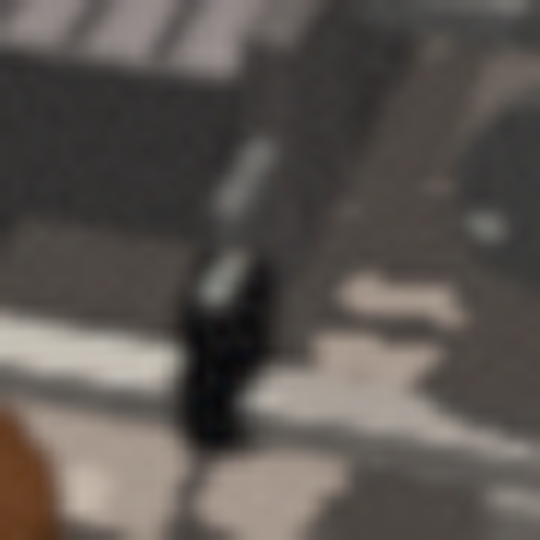

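The crop shows the clip's white line from (240,255) to (208,300) and the pointer's highlight from (268,148) to (222,215), so the pointer looks a few mm short. I measure it numerically, averaging frames.

Run:
```python
from h import *
import pickle
F=[read_camera("side") for _ in range(6)]; s=F[0]
g=np.mean([f["image"].mean(2) for f in F],0); pickle.dump((s,g),open("c2.pkl","wb"))
np.set_printoptions(linewidth=250)
print("cols 312..327"); 
for r in range(194,214): print(r,g[r,312:328].round().astype(int))
c0=np.array([744.6,-89.9]);ex=np.array([.9993,-.037]);ey=np.array([.037,.9993])
def line(rows,c1,c2,z):
    for r in rows:
        w=g[r,c1:c2]; k=c1+np.argmax(w); n=g[r,k-2:k+3]; n=np.clip(n-n.min()-10,0,None); u=(n*np.arange(k-2,k+3)).sum()/n.sum()
        q=onplane(s,u,r,z)[:2]-c0; print(r,round(u,2),"travel",round(-106-q@ex,1),"y",round(q@ey,1))
line(range(196,204),316,324,80);print();line(range(206,211),316,322,77)
print(telemetry.get_obs()["ee_pos"])
C=pickle.load(open("c0.pkl","rb"));h=C["side"]["image"].mean(2)
p=proj(s,np.r_[c0-106*ex+112*ey,80]);print("shut ptr px",p);x,y=p.astype(int)
for r in range(y-9,y+8): print(r,h[r,x-10:x+9].round().astype(int))
```

```text
cols 312..327
194 [50 50 51 51 50 50 49 50 56 60 61 63 60 57 56 56]
195 [51 51 51 51 51 50 49 48 56 62 63 62 60 56 55 56]
196 [51 50 51 51 51 49 48 50 64 75 72 63 59 55 55 56]
197 [51 50 51 51 50 50 48 59 86 99 86 66 58 55 54 55]
198 [ 51  50  51  50  51  49  52  76 102 102  81  63  58  56  55  55]
199 [ 51  52  51  51  50  50  62  93 109  95  72  61  60  57  55  55]
200 [ 51  51  50  50  51  57  80 104 105  84  66  61  58  56  55  56]
201 [ 51  52  51  50  51  67  95 108  94  72  63  61  59  56  56  58]
202 [50 51 51 50 53 69 92 95 79 65 60 61 59 56 56 63]
203 [52 51 50 51 52 63 74 76 68 62 60 61 60 57 59 64]
204 [58 55 53 53 53 59 67 67 63 59 61 62 59 57 63 68]
205 [67 67 65 62 57 54 66 74 67 57 59 62 60 59 66 71]
206 [72 71 72 68 55 54 84 99 80 52 52 58 60 63 68 70]
207 [ 72  72  73  65  53  77 114 112  71  36  39  54  61  66  69  71]
208 [ 73  72  70  59  67 108 124  95  50  25  34  52  64  70  71  73]
209 [ 73  72  64  53  71 114 115  72  32  24  35  55  67  71  72  80]
210 [72 72 59 42 49 73 71 44 24 21 39 58 70 72 71 73]
211 [72 69 57 31 24 33 32 29 20 21 39 60 70 72 71 71]
21
[... 1142 characters left out ...]
9 116 120 101  73  62  61  58  58  57]
196 [ 60  60  62  60  60  63  61  61  74 106 124 108  79  65  60  60  61  58  57]
197 [60 59 61 60 62 61 63 63 73 95 99 84 66 64 59 62 59 58 56]
198 [60 61 58 61 61 61 61 61 65 72 74 67 64 60 60 61 60 56 55]
199 [61 61 62 62 61 60 60 59 64 66 68 62 57 54 60 60 62 57 53]
200 [60 61 60 59 61 60 60 58 62 67 66 61 61 57 59 60 58 54 49]
201 [ 62  58  60  59  61  59  60  75  94 108 112 113 112 110 101  85  66  53  44]
202 [ 62  60  61  62  60  76  97 128 159 177 180 181 181 179 168 141 107  69  45]
203 [ 61  59  62  61  76 117 157 182 191 194 196 196 196 195 193 184 158 115  69]
204 [ 62  57  55  65  99 150 187 197 195 195 195 194 195 195 196 194 187 154  98]
```

Run:
```python
from h import *
import pickle
C=pickle.load(open("c0.pkl","rb"));s=C["side"];h=s["image"].mean(2)
c0=np.array([744.6,-89.9]);ex=np.array([.9993,-.037]);ey=np.array([.037,.9993])
for z in(80,84):
  for r in range(192,198):
    k=284+np.argmax(h[r,284:295]);n=h[r,k-2:k+3];n=np.clip(n-n.min()-10,0,None);u=(n*np.arange(k-2,k+3)).sum()/n.sum()
    q=onplane(s,u,r,z)[:2]-c0;print(z,r,round(u,2),round(-106-q@ex,1),round(q@ey,1))
s,g=pickle.load(open("c2.pkl","rb"))
for r,u in((199,320.02),(201,318.99),(202,318.7)):
    q=onplane(s,u,r,84)[:2]-c0;print("open z84",r,round(-106-q@ex,1),round(q@ey,1))
```

```text
80 192 291.45 -4.0 89.8
80 193 291.01 -3.4 94.2
80 194 290.38 -3.2 98.7
80 195 289.72 -3.1 103.2
80 196 289.02 -3.1 107.7
80 197 288.78 -2.1 111.9
84 192 291.45 -1.5 95.5
84 193 291.01 -0.9 99.9
84 194 290.38 -0.8 104.4
84 195 289.72 -0.7 108.9
84 196 289.02 -0.7 113.3
84 197 288.78 0.3 117.4
open z84 199 72.4 104.2
open z84 201 72.6 112.7
open z84 202 73.2 116.8
```

At a blade-top height of 84 mm the measured travel (73.3 mm) matches the TCP's own, and the clip comes out at about 76 mm. I pull 2.5 mm more and check the gap.

```bash
python3 -m creep '[[[0.5,0,-0.15,0,0,0,0],[0.5,0,-0.25,0,0,0,0],[0.5,0,-0.25,0,0,0,0],[0.5,0,-0.25,0,0,0,0],[0.5,0,-0.25,0,0,0,0],[0.5,0,-0.25,0,0,0,0],[0.5,0,-0.25,0,0,0,0],[0.5,0,-0.25,0,0,0,0]]]'
python3 - <<'E'
from h import *
s=read_camera("side");save(s,"fin.png",(280,120,400,230),5)
g=s["image"].mean(2);c0=np.array([744.6,-89.9]);ex=np.array([.9993,-.037]);ey=np.array([.037,.9993])
for rs,z in((range(198,203),84),(range(206,210),77)):
  for r in rs:
    k=315+np.argmax(g[r,315:325]);n=g[r,k-2:k+3];n=np.clip(n-n.min()-10,0,None);u=(n*np.arange(k-2,k+3)).sum()/n.sum()
    q=onplane(s,u,r,z)[:2]-c0;print(z,r,round(u,2),round(-106-q@ex,1),round(q@ey,1))
E
```

```text
time_s: 12.85
ee_pos: [507.0, -81.8, 87.9]
tool_rot: [3.139, 0.0, 1.534]
wrist_force: [6.0, 1.4, 3.9]
width: 10.8
gripper_force: 59.2
84 198 321.85 75.2 99.0
84 199 321.21 75.1 103.4
84 200 320.57 74.9 107.7
84 201 320.0 74.8 112.0
84 202 319.85 75.7 116.0
77 206 318.95 75.5 122.3
77 207 318.41 75.5 126.4
77 208 317.81 75.4 130.5
77 209 317.51 75.9 134.4
```

View pics/fin.png

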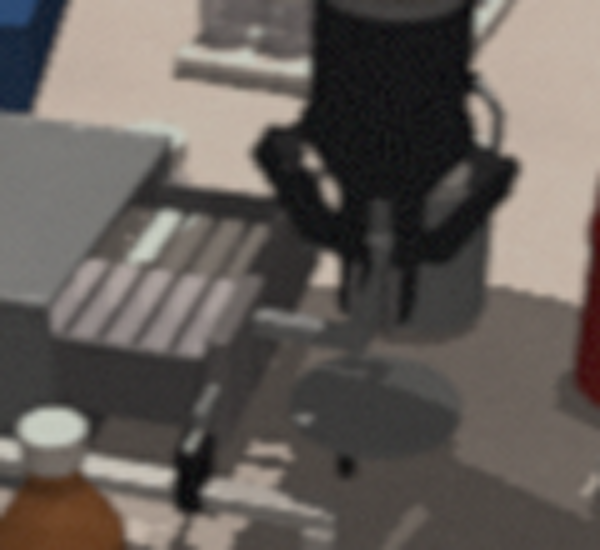

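The pointer at (208,400) is in line with the clip's white line at (195,445). They measure 75.0 and 75.5 mm on the same scale. The canister stands upright behind the gripper, and the drawer is held with 59 N of grip. Handing in.

```bash
python3 -c "
from station import env
print(env.close_job())"
```

```text
the job is handed in; nothing more can be done
None
```

I handed the job in with the canister upright on the worktop right of the stand and the drawer held open at about 76 mm, its pointer within about 1 mm of the clip's line by camera (±7 mm allowed); no verdict came back.

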